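# Load the button magazine onto its spindle

### The arm

A 6-joint arm with a two-finger parallel gripper is mounted at the origin on the work surface. World frame = base frame: x ahead of the robot, y to its left, z up, the work surface at z = 0. Lengths are in mm, angles in rad, forces in N, time in s.
With the tool pointing down it reaches from about 350 to 975 mm from the base axis. Payload 7.1 kg.
Tool frame: the origin (TCP) lies at the very end of the fingers, on their centre line; the grasp point (between the pads) lies 19 mm behind it (ctrl.tcp_to_grasp is the distance from the TCP to the grasp point, in mm); z points along the fingers, x is the direction in which the jaws open and shut, and the axes are right-handed (so a half turn about z gives the same grasp; the last joint's range is limited). The gripper opens to 88 mm and grips with 3 to 60 N. Pads are 20 mm wide; open, the fingers measure 115 mm over their backs; the gripper's body (75 mm by 178 mm) begins 61 mm behind the grasp point.
Start: joints at [1.169, 0.423, 1.63, -0, 1.089, -0.019], TCP at [233.417, 579.76, 222.675] pointing down, gripper open.
Joint ranges: [-3, 3], [-0.9, 2.11], [0.09, 2.58], [-1.31, 4.45], [0.11, 2.69], [-2.54, 2.54]. Speed limits (rad/s): [2.39, 2.39, 3.01, 3.14, 3.14, 3.14].

### API

Orientations are given as a rotation vector (axis times angle).
In Python, from workcell import get_obs, viewer, ctrl, masks_of gives the robot as it stands. The module is installed in compiled form; this text tells all that it offers.
- The arm moves only by the shell command python3 -m inch 'ROWS'. ROWS is JSON, a list of rows, each an object of numbers: "tx", "ty", "tz": the shift along the tool's x, y, z in cm; "ax", "ay", "az": the turn, a rotation vector about the tool's x, y, z in degrees; "jaw": the opening, from 0 (shut) to 1 (fully open). In form: [{"tx": .., "ty": .., "tz": .., "ax": .., "ay": .., "az": .., "jaw": ..}, ...]. A call has 1 to 12 rows; each row shifts and turns the commanded pose from where the row before left it, along the tool's axes as they then stand; what a row does not reach is not made up. A row lasts 1/8 s, in which the tool goes at most 62.5 mm and 10.7 degrees, less where a joint would pass 70% of its speed; a pose out of reach is approached as far as the arm can. A call is refused whole if a number of a shift passes 6.25 or a number of a turn 10.7, either way. A call with a gripper value outside its range is refused whole. The fingers move at their own pace and stop on an object; the grip force is fixed at half the most. Time passes only in rows, so rows that do not move let the fingers close. It gives the time, the measured TCP pose, the force and the opening at its end, in the units of the state.
- get_obs(): the state, without advancing time (a new reading comes with each control period).
- viewer.get_image(name): name is "side" or "top"; returns (picture, depth): 384x512x3 uint8, red, green, blue; 384x512 float32, mm along the optical axis (not along the pixel's ray), 0 where there is no reading.
- viewer.get_calibration(name): a dict with "fx", "fy", "cx", "cy" (pixels), "rvec" (rotation vector, rad) and "tvec" (3), from world to camera coordinates, as OpenCV has them. Camera axes: x right, y down, z forward; pixel columns grow to the right and rows downward; lengths in mm; the calibration is good to about 2 mm. A picture is of the moment at which its call begins. get_calibration takes no time and is no camera call.
- ctrl.close_job(): hands the job in, once; it reports no verdict.
Trained networks look in the newest picture that a camera, given by its name, has taken for a name from the list of things; names that differ only in an ending like _2 or _b are one class to them, and where a whole thing is asked for, a point or a joint stands for the part that bears it (a point fixed in the world has none). Each returns a list of dicts, best first, with "score" (0 to 1); they miss things now and then, are a little off and sometimes report something else, mostly with a low value. They report only what shows in the picture. A call takes as long as a camera call. They do not tell look-alikes from the thing itself.
- masks_of(camera, thing): "pixels" (384x512 bool, what is visible of it) and "location" ([column, row] in pixels, amid what is visible of it).
The state is a dict: "t": time; "qpos": joint angles; "qvel": joint speeds; "joint_torque": joint torques, N m; "ee_pos": TCP position; "orientation": TCP orientation; "ft_force": force on the tool from outside, world axes, zero at the start; "moment": the same for the moment, N m; "width": finger opening in mm.
Only numpy, scipy, OpenCV 4.12 (cv2) and the standard library are available. Lean on these libraries where they do the work, as an engineer would, in place of code of your own. Each camera call takes 0.05 s, during which the arm holds its last target. There are 200 camera calls.

### The job

Load the blue button magazine into the loading stand: push it along the shelf onto the raised lift plate, up against the two stop posts so that its bore is over the brass spindle, press it fully down so that it slides over the spindle, and then swing the red keeper arm fully in over it. Leave the other things on the counter, on the stand's ledge and in the tray where they lie.

Things in the scene. Friction and masses are not known exactly. Their poses are not given: they have to be found in the camera images.
- stand: Fixed grey loading stand. Origin: on the spindle's axis at counter level, z up; its +x is the loading direction, from shelf to spindle. In its frame (mm): aluminium shelf x -209 to -54, y -70 to 70, top z 70; keeper post, 16 thick, at x 0, y -69; parts ledge with the toggle and a button, x -55 to 65, y 65 to 125, top z 24.
- spindle_top (a point): Centre of the brass spindle's top, 66 mm over the counter, just under the raised plate's top. The spindle is 34 mm in diameter up to 58 mm high, then tapers to 20 mm at this point.
- stops (a point): Midway between the tops of two upright steel stop posts, 12 mm in diameter, 95 mm high, at stand x 43, y -30 and 30 mm, beyond the spindle. A magazine touching both is within 1.5 mm of the spindle's axis.
- magazine: Blue plastic button magazine: a drum 90 mm in diameter and 50 mm tall, with a flat top and a 39 mm bore right through it, pale button discs around its side, 0.28 to 0.46 kg. Origin: centre of its underside, z up. It starts standing flat on the shelf, 105 to 160 mm short of the spindle.
- plate (a joint): Square steel lift plate, 104 mm, around the spindle, with a 38 mm hole. Value: m downward; 0 raised (its top at z = 69 mm, 1 mm below the shelf), 0.039 fully down (top at z = 30 mm). Stiff: it moves only when pressed with about 10 N and stays where it is left.
- keeper (a joint): Red keeper arm on the keeper post, rad: 0 fully in, at a stop (arm along stand +y, over the magazine's wall); grows as it swings out towards stand +x (1.57: along +x) and on towards -y, to 2.3. Starts at 1.5 to 2.1. About 1 N at its peg turns it; it stays where left. Arm at stand z 84 to 92 mm: just over a lowered magazine (top at 80), in the way of a raised one.
- keeper_peg (a point): Top of the black upright peg near the end of the keeper arm, 40 mm from the arm's pivot: 12 mm in diameter, rising from the arm's top (stand z = 92 mm) to this point at z = 132 mm.
- buckle: Bystander: bronze coat buckle, 78 x 58 x 7 mm, in the tray; origin at the centre of its underside.
- toggle: Bystander: olive toggle, 60 mm long, 18 mm thick, on the stand's parts ledge; origin at the centre of its underside.
- button_a: Bystander: tin uniform button, 34 mm in diameter, 8 mm tall, on the stand's parts ledge; origin at the centre of its underside.
- button_b: Bystander: tin uniform button like the other, in the tray; origin at the centre of its underside.
- ring_dish: Bystander: white ceramic ring dish, 90 mm in diameter, 28 mm tall, in the tray; origin at the centre of its underside.
- brush: Bystander: wooden clothes brush, 170 x 55 x 40 mm, bristles down on the counter; origin at the centre of its underside.
- spare: Bystander: spare grey magazine, same size as the blue one, standing on the counter; origin at the centre of its underside.
Things that resemble listed ones, but are neither listed nor needed, are in the scene too. There is more than one size of the magazine; the one meant has the size given above.

How it is judged (in metres and radians):
On the way, in this order (a step that is already met when the one before it is completed fails the run):
1. the magazine stands on the raised plate with its bore over the spindle (horizontal distance between magazine and stand below 0.008 m and value of joint plate below 0.008 m and angle between magazine's own z axis and vertical below 0.1 rad), for 0.1 s.
2. the magazine is pressed fully down over the spindle, with the keeper still out (horizontal distance between magazine and stand below 0.004 m and z of magazine in the frame of stand below 0.034 m and angle between magazine's own z axis and vertical below 0.06 rad and value of joint plate above 0.035 m and value of joint keeper above 0.8 rad), for 0.1 s.
At the end, for the whole second after the job is handed in: Magazine at rest on the lowered plate (plate 35 of 39 mm down or more, magazine's underside under 34 mm above the counter), upright within 0.06 rad, within 4 mm of the spindle's axis; keeper within 0.15 rad of its inner stop; no other thing moved over 20 mm (horizontal distance between magazine and stand below 0.004 m and z of magazine in the frame of stand below 0.034 m and angle between magazine's own z axis and vertical below 0.06 rad and value of joint plate above 0.035 m and value of joint keeper below 0.15 rad and linear speed of magazine below 0.02 m/s); the robot touches nothing.
It fails at once if a thing in the tray is moved by more than 20 mm (distance of any of buckle, button_b, ring_dish from where it was at the start of the episode above 0.02 m).
It fails at once if a thing on the parts ledge is moved by more than 20 mm (distance of any of toggle, button_a from where it was at the start of the episode above 0.02 m).
It fails at once if the brush or spare magazine is moved by more than 20 mm (distance of any of brush, spare from where it was at the start of the episode above 0.02 m).
It also fails if it takes over 58 s, if anything falls off the work surface, if the arm or the gripper's body presses on something with over 40 N, if the wrist force passes 120 N, or if a joint passes its speed limit or range.

## Working session

There is one attempt and no reset: what is moved stays moved. The work goes in short steps, Python scripts to look and compute and a shell command to move; the robot and the scene stay as the last step left them, time stands still between calls to the robot, and variables do not carry over. Pictures are saved under pics/ and viewed, about 8 in all and at most 12, crops included, and the job is handed in when it is done.

```bash
mkdir -p pics && cat > h.py <<'E'
import numpy as np, cv2
from workcell import get_obs, viewer, ctrl, masks_of
def cam(n):
    c=viewer.get_calibration(n); R=cv2.Rodrigues(np.array(c['rvec'],float))[0]; return c,R,np.array(c['tvec'],float).ravel()
def world(n,depth):
    c,R,t=cam(n); v,u=np.mgrid[:384,:512]
    P=np.stack([(u-c['cx'])/c['fx']*depth,(v-c['cy'])/c['fy']*depth,depth],-1)
    return (P-t)@R
def proj(n,p):
    c,R,t=cam(n); q=np.atleast_2d(p)@R.T+t
    return np.c_[q[:,0]/q[:,2]*c['fx']+c['cx'],q[:,1]/q[:,2]*c['fy']+c['cy']]
def ray(n,uv,z):
    c,R,t=cam(n); d=R.T@np.array([(uv[0]-c['cx'])/c['fx'],(uv[1]-c['cy'])/c['fy'],1]); o=-R.T@t
    return o+d*(z-o[2])/d[2]
E
python3 - <<'E'
from h import *
for n in ['top','side']:
    im,d=viewer.get_image(n); np.savez(f'{n}0.npz',im=im,d=d)
    cv2.imwrite(f'pics/{n}0.png',cv2.resize(im[...,::-1],(800,600)))
    W=world(n,d)
    for th in ['stand','spindle_top','stops','magazine','plate','keeper','keeper_peg','spare','brush','toggle','button_a']:
        for r in masks_of(n,th)[:4]:
            m=r['pixels']&(d>0); w=W[m]
            print(n,th,round(r['score'],2),np.round(r['location']),m.sum(), np.round(np.median(w,0)) if m.sum() else '', np.round(np.percentile(w,[3,97],axis=0)).tolist() if m.sum() else '')
print(get_obs())
E
```

```text
top stand 0.96 [246. 183.] 3628 [566.  86.  69.] [[473.0, -7.0, 17.0], [734.0, 177.0, 91.0]]
top spindle_top 0.67 [248. 188.] 3852 [567.  82.  69.] [[472.0, -10.0, 16.0], [733.0, 178.0, 91.0]]
top spindle_top 0.56 [135. 241.] 55 [393. 443.  13.] [[383.0, 430.0, 8.0], [405.0, 454.0, 17.0]]
top spindle_top 0.24 [242. 188.] 980 [544. 108.  70.] [[490.0, 55.0, 65.0], [594.0, 164.0, 75.0]]
top stops 0.67 [246. 185.] 3915 [568.  82.  69.] [[469.0, -9.0, 16.0], [734.0, 179.0, 93.0]]
top magazine 0.91 [178. 145.] 1268 [682. 288.  68.] [[628.0, 232.0, 10.0], [738.0, 344.0, 74.0]]
top magazine 0.82 [327. 146.] 1252 [ 681. -157.   69.] [[624.0, -209.0, 9.0], [737.0, -99.0, 74.0]]
top magazine 0.77 [258. 144.] 760 [663.  58. 119.] [[621.0, 18.0, 70.0], [704.0, 99.0, 125.0]]
top plate 0.58 [244. 200.] 981 [538. 110.  70.] [[486.0, 61.0, 64.0], [591.0, 164.0, 76.0]]
top keeper 0.41 [213. 186.] 78 [556. 179.  94.] [[528.0, 166.0, 88.0], [573.0, 188.0, 134.0]]
top keeper_peg 0.48 [214. 189.] 116 [554. 180.  94.] [[525.0, 165.0, 5.0], [575.0, 190.0, 134.0]]
top spare 0.94 [414. 173.] 806 [ 613. -434.
[... 1817 characters left out ...]
.] [[454.0, 29.0, 28.0], [473.0, 50.0, 36.0]]
{'t': 1.2, 'qpos': array([ 1.16903123e+00,  4.23089162e-01,  1.62990727e+00,  9.85181434e-06,
        1.08861015e+00, -1.90080105e-02]), 'qvel': array([ 0.00087523, -0.00098583, -0.00169911, -0.00081284, -0.00065238,
        0.00103672]), 'joint_torque': array([-1.62436732e-03, -5.44577801e+01, -2.74041939e+01,  6.43050601e-02,
        1.68956659e-02, -1.79476444e-05]), 'ee_pos': array([233.39406765, 579.76187581, 222.67897354]), 'orientation': array([ 2.60343414e+00,  1.75833259e+00, -2.58147472e-05]), 'ft_force': array([-0.82008448, -0.68642496, -0.11048094]), 'moment': array([-0.03220859,  0.01622792, -0.00924808]), 'width': 87.52680166853625}
```

```bash
python3 - <<'E'
from h import *
z=np.load('top0.npz'); im,d=z['im'],z['d']
cv2.imwrite('pics/topc.png',cv2.resize(im[110:230,180:330,::-1],(750,600),interpolation=cv2.INTER_CUBIC))
W=world('top',d)
# plate/shelf edges: points with z 60-76
m=(abs(W[...,2]-69.5)<4)&(abs(W[...,0]-590)<170)&(W[...,1]>-30)&(W[...,1]<200)
q=m.astype(np.uint8); n,l,s,c=cv2.connectedComponentsWithStats(q)
for i in range(1,n):
    if s[i,4]>100:
        p=W[l==i][:,:2].astype(np.float32); print(s[i],cv2.minAreaRect(p),cv2.boxPoints(cv2.minAreaRect(p)).round())
for zlo,zhi in((114,124),):
    m=(abs(W[...,2]-119)<5)&(W[...,0]>610)&(W[...,0]<710)&(W[...,1]>0)&(W[...,1]<110)
    p=W[m][:,:2].astype(np.float32); print('mag',cv2.minEnclosingCircle(p),p.min(0),p.max(0),W[m][:,2].mean())
for lo,hi in((91,100),(100,140)):
    m=(W[...,2]>lo-8)&(W[...,2]<hi)&(W[...,0]>440)&(W[...,0]<600)&(W[...,1]>20)&(W[...,1]<200)
    q=m.astype(np.uint8); n,l,s,c=cv2.connectedComponentsWithStats(q)
    for i in range(1,n): print(lo,s[i],c[i].round(),W[l==i].mean(0).round(),W[l==i].max(0).round())
E
```

```text
[ 217  123   69   93 2249] ((614.6282958984375, 80.6535873413086), (140.1404571533203, 261.4286193847656), 68.05059051513672) [[467.  65.]
 [710. -33.]
 [762.  97.]
 [520. 195.]]
mag ((664.8991088867188, 58.41393280029297), 44.96784973144531) [620.90967  16.46787] [708.47003 102.20255] 120.17844771676518
91 [212 180  10  19  92] [216. 187.] [556. 177.  93.] [577. 189.  99.]
91 [210 197   1   1   1] [210. 197.] [526. 194.  94.] [526. 194.  94.]
91 [222 200   4   4  13] [224. 202.] [513. 153.  96.] [518. 158.  98.]
91 [241 208   4   4  14] [242. 210.] [491.  97.  96.] [496. 101.  99.]
100 [209 180  13  18  87] [215. 188.] [552. 179. 101.] [577. 194. 137.]
100 [222 200   4   4  12] [224. 202.] [513. 153.  96.] [518. 158.  98.]
100 [241 208   4   4  13] [242. 209.] [491.  97.  96.] [496. 101.  99.]
```

View pics/top0.png

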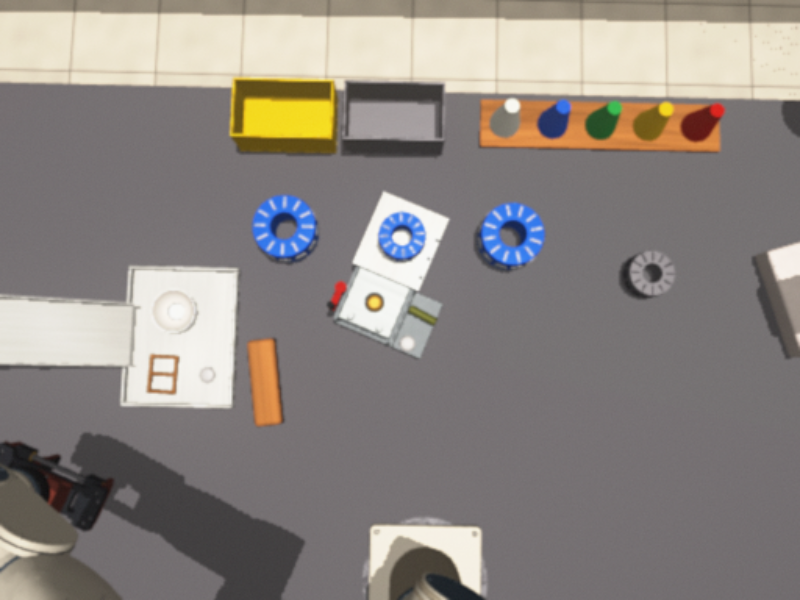

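View pics/topc.png

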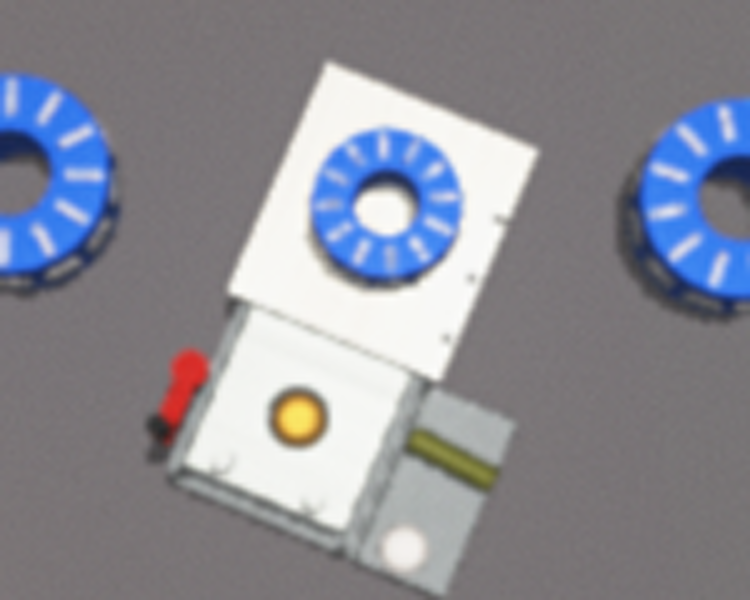

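View pics/side0.png

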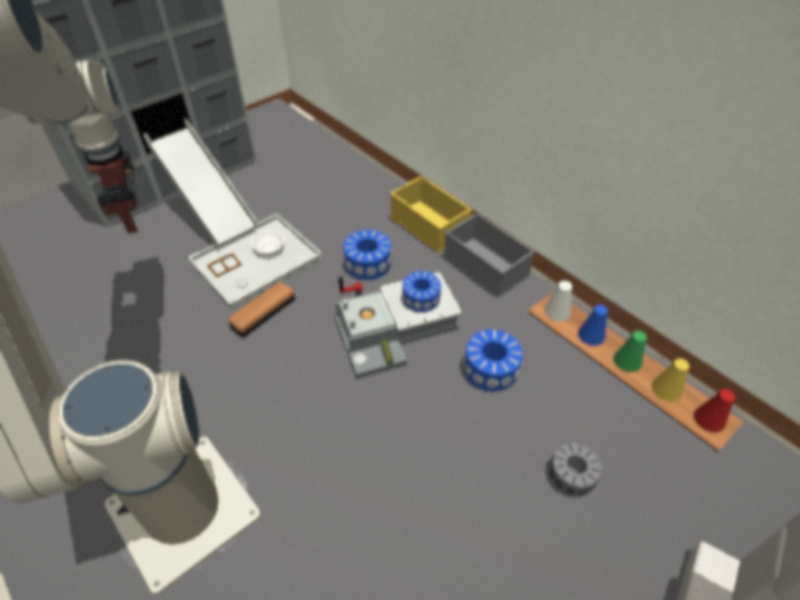

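The blue drum of the right size is at top-view crop (385,205) on the shelf. The gold spindle is at (299,416), the stops at about (222,465) and (313,507), and the red keeper at (175,400) with its peg at (158,428), swung out along stand +x. The two larger blue drums on the counter are look-alikes. Next I refine the stand frame and express the targets in tool axes.

```bash
cat >> h.py <<'E'
from scipy.spatial.transform import Rotation as Ro
def tool(o=None):
    o=o or get_obs(); return np.array(o['ee_pos']),Ro.from_rotvec(o['orientation']).as_matrix()
def to(p):  # tool-axes shift in cm to world point
    P,R=tool(); return (R.T@(np.array(p)-P)/10).round(2)
E
python3 - <<'E'
from h import *
S={}
for n in ['top','side']:
    z=np.load(n+'0.npz'); im,d=z['im'],z['d']
    h=cv2.cvtColor(im,cv2.COLOR_RGB2HSV); W=world(n,d)
    def comp(m,near):
        k,l,s,c=cv2.connectedComponentsWithStats(m.astype(np.uint8)); 
        i=min([i for i in range(1,k) if s[i,4]>8],key=lambda i:np.hypot(*(c[i]-near))); return c[i],s[i,4],l==i
    H,Sa,V=h[...,0].astype(int),h[...,1],h[...,2]
    g=comp((H>12)&(H<33)&(Sa>120),proj(n,[542,109,66])[0]); print(n,'gold',g[0],g[1],ray(n,g[0],64).round(1))
    # magazine top plane
    m=(abs(W[...,2]-np.array(119))<6)&(np.hypot(W[...,0]-664,W[...,1]-58)<60)
    p=W[m]; print('mag',np.array(cv2.minEnclosingCircle(p[:,:2].astype(np.float32))[0]).round(1),p.mean(0).round(1),(p.min(0)+p.max(0))/2)
    m=(W[...,2]>85)&(W[...,2]<102)
    for q in ((513,153),(491,97)):
        mm=m&(np.hypot(W[...,0]-q[0],W[...,1]-q[1])<12); print('post',W[mm].mean(0).round(1),mm.sum())
    r=comp(((H<6)|(H>172))&(Sa>120),proj(n,[556,178,92])[0]); print('red',r[0],W[r[2]&(d>0)].mean(0).round(1),r[1])
    m=(W[...,2]>105)&(W[...,2]<145)&(np.hypot(W[...,0]-540,W[...,1]-180)<50); print('peg',W[m].round(0).tolist()[:12])
P,R=tool(); print(R.round(3))
E
```

```text
top gold [239.22368421 193.30263158] 76 [541.9 108.9  64. ]
mag [664.7  58.4] [664.   59.6 120.3] [664.68984083  59.33521334 119.10463783]
post [513.1 153.3  95.9] 13
post [491.   97.5  96.1] 14
red [216.09574468 186.95744681] [556.9 177.4  89.9] 94
peg [[534.0, 190.0, 133.0], [534.0, 187.0, 136.0], [531.0, 193.0, 133.0], [531.0, 190.0, 133.0], [532.0, 188.0, 131.0], [531.0, 184.0, 135.0], [534.0, 184.0, 107.0], [529.0, 193.0, 131.0], [529.0, 190.0, 133.0], [529.0, 188.0, 129.0], [529.0, 184.0, 134.0], [530.0, 183.0, 122.0]]
side gold [234.44444444 200.83333333] 18 [542.2 109.9  64. ]
mag [663.4  58.2] [662.6  54.9 119.4] [664.11956736  55.989297   119.00803454]
post [511.6 150.1  92.2] 12
post [488.8  94.6  92.8] 11
red [225.48979592 183.87755102] [555.5 177.3  90.8] 49
peg [[531.0, 191.0, 133.0], [535.0, 191.0, 130.0], [528.0, 188.0, 132.0], [532.0, 187.0, 130.0], [533.0, 183.0, 132.0], [525.0, 190.0, 128.0], [527.0, 186.0, 129.0], [528.0, 182.0, 131.0], [532.0, 181.0, 130.0], [525.0, 184.0, 126.0], [529.0, 185.0, 123.0], [532.0, 182.0, 124.0]]
[[ 0.373  0.928 -0.   ]
 [ 0.928 -0.373 -0.   ]
 [-0.    -0.    -1.   ]]
```

```bash
R='{"tx":-2.3,"ty":4.7,"jaw":0.68}' && python3 -m inch '[{"tx":-2.3,"ty":4.7,"jaw":0.68},{"tx":-2.3,"ty":4.7,"jaw":0.68},{"tx":-2.3,"ty":4.7,"jaw":0.68},{"tx":-2.3,"ty":4.7,"jaw":0.68},{"tx":-2.3,"ty":4.7,"jaw":0.68},{"tx":-2.3,"ty":4.7,"jaw":0.68},{"tx":-2.3,"ty":4.7,"jaw":0.68},{"tx":-2.3,"ty":4.7,"jaw":0.68},{"tx":-2.3,"ty":4.7,"jaw":0.68},{"tx":-2.3,"ty":4.7,"jaw":0.68},{"tx":-2.3,"ty":4.7,"jaw":0.68},{"tx":-2.3,"ty":4.7,"jaw":0.68}]'; python3 -m inch '[{"tx":-2.3,"ty":4.7,"jaw":0.68},{"tx":-2.3,"ty":4.7,"jaw":0.68},{"jaw":0.68}]'; python3 -c "
from h import *
print(to([725,36,88]),get_obs()['ft_force'])"
```

```text
[-32.08  65.91  13.47] [-0.82008448 -0.68642496 -0.11048094]$[0]: bad value
$[0]: bad value
```

```bash
python3 -m inch '[{"tx":-2.3,"ty":4.7,"tz":0,"ax":0,"ay":0,"az":0,"jaw":0.68},{"tx":-2.3,"ty":4.7,"tz":0,"ax":0,"ay":0,"az":0,"jaw":0.68},{"tx":-2.3,"ty":4.7,"tz":0,"ax":0,"ay":0,"az":0,"jaw":0.68},{"tx":-2.3,"ty":4.7,"tz":0,"ax":0,"ay":0,"az":0,"jaw":0.68},{"tx":-2.3,"ty":4.7,"tz":0,"ax":0,"ay":0,"az":0,"jaw":0.68},{"tx":-2.3,"ty":4.7,"tz":0,"ax":0,"ay":0,"az":0,"jaw":0.68},{"tx":-2.3,"ty":4.7,"tz":0,"ax":0,"ay":0,"az":0,"jaw":0.68},{"tx":-2.3,"ty":4.7,"tz":0,"ax":0,"ay":0,"az":0,"jaw":0.68}]'; python3 -c "
from h import *
print(to([725,36,88]),get_obs()['ft_force'])"
```

```text
t: 2.2
ee_pos: [514.6, 267.3, 222.9]
orientation: [2.604, 1.758, 0.001]
ft_force: [0.4, 0.6, 0.5]
width: 59.6
[-13.6   28.15  13.49] [0.44964591 0.58655999 0.52148944]
```

```bash
python3 -m inch '[{"tx":-2.3,"ty":4.7,"tz":0,"ax":0,"ay":0,"az":0,"jaw":0.68},{"tx":-2.3,"ty":4.7,"tz":0,"ax":0,"ay":0,"az":0,"jaw":0.68},{"tx":-2.3,"ty":4.7,"tz":0,"ax":0,"ay":0,"az":0,"jaw":0.68},{"tx":-2.3,"ty":4.7,"tz":0,"ax":0,"ay":0,"az":0,"jaw":0.68},{"tx":-2.3,"ty":4.7,"tz":0,"ax":0,"ay":0,"az":0,"jaw":0.68},{"tx":-2.1,"ty":4.7,"tz":0,"ax":0,"ay":0,"az":0,"jaw":0.68},{"tx":0,"ty":0,"tz":3,"ax":0,"ay":0,"az":0,"jaw":0.68},{"tx":0,"ty":0,"tz":3,"ax":0,"ay":0,"az":0,"jaw":0.68},{"tx":0,"ty":0,"tz":0,"ax":0,"ay":0,"az":0,"jaw":0.68}]'; python3 - <<'E'
from h import *
print(to([725,36,88]))
im,d=viewer.get_image('top'); cv2.imwrite('pics/top1.png',cv2.resize(im[90:230,180:340,::-1],(685,600),interpolation=cv2.INTER_CUBIC))
E
```

```text
t: 3.32
ee_pos: [722.4, 36.9, 159.8]
orientation: [-2.601, -1.756, 0.007]
ft_force: [0.3, -0.4, -0.7]
width: 59.7
[0.03 0.31 7.18]
```

View pics/top1.png

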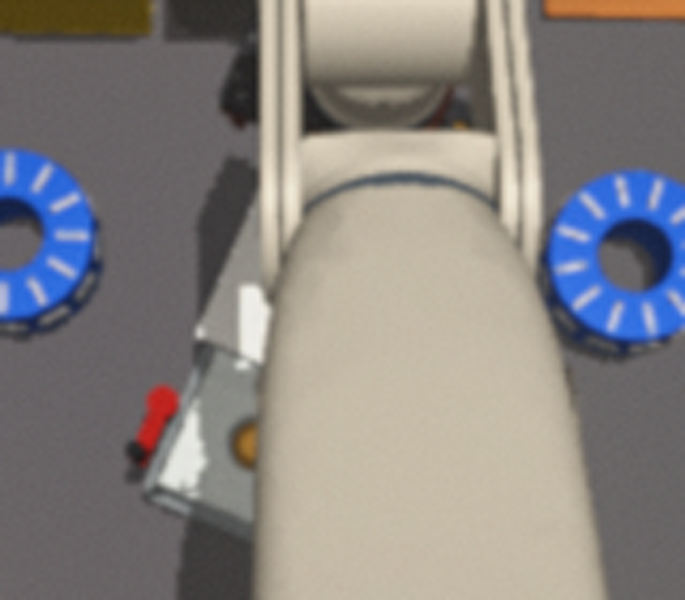

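The arm hides the shelf from the top camera, so I'll rely on force readings and the side view. Descending, then starting the push.

```bash
python3 -m inch '[{"tx":0,"ty":0.2,"tz":2.5,"ax":0,"ay":0,"az":0,"jaw":0.68},{"tx":0,"ty":0,"tz":2.5,"ax":0,"ay":0,"az":0,"jaw":0.68},{"tx":0,"ty":0,"tz":2.2,"ax":0,"ay":0,"az":0,"jaw":0.68},{"tx":0,"ty":0,"tz":0,"ax":0,"ay":0,"az":0,"jaw":0.68},{"tx":0,"ty":0,"tz":0,"ax":0,"ay":0,"az":0,"jaw":0.68}]'; python3 -m inch '[{"tx":0,"ty":-1,"tz":0,"ax":0,"ay":0,"az":0,"jaw":0.68},{"tx":0,"ty":-1,"tz":0,"ax":0,"ay":0,"az":0,"jaw":0.68},{"tx":0,"ty":-0.6,"tz":0,"ax":0,"ay":0,"az":0,"jaw":0.68},{"tx":0,"ty":-0.6,"tz":0,"ax":0,"ay":0,"az":0,"jaw":0.68},{"tx":0,"ty":-0.6,"tz":0,"ax":0,"ay":0,"az":0,"jaw":0.68},{"tx":0,"ty":-0.6,"tz":0,"ax":0,"ay":0,"az":0,"jaw":0.68}]'; python3 - <<'E'
from h import *
print('to spindle',to([542,109.3,88]),get_obs()['orientation'])
im,d=viewer.get_image('side'); cv2.imwrite('pics/side1.png',cv2.resize(im[140:250,190:320,::-1],(709,600),interpolation=cv2.INTER_CUBIC))
E
```

```text
t: 4.0
ee_pos: [726.9, 36.5, 91.9]
orientation: [2.603, 1.758, 0.002]
ft_force: [0.9, 0.6, 1.1]
width: 59.6
t: 4.75
ee_pos: [685.7, 52.9, 91.2]
orientation: [2.603, 1.758, 0.002]
ft_force: [4.2, -1.3, 2.4]
width: 59.8
to spindle [ -0.14 -15.44   0.3 ] [2.60276469e+00 1.75762707e+00 2.15336268e-03]
```

View pics/side1.png

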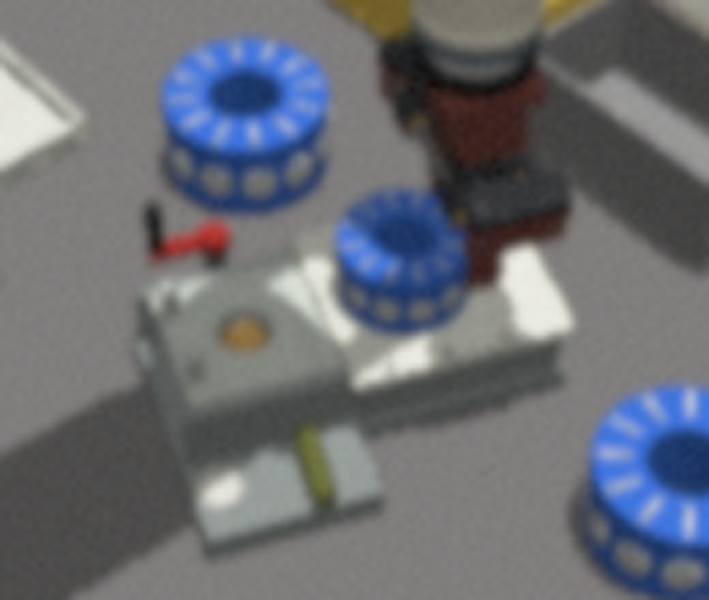

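The fingers are behind the drum (side crop 400,260), which stands upright and moves with a drag of about 4 N. Continuing.

```bash
python3 -m inch '[{"tx":-0.03,"ty":-0.9,"tz":0,"ax":0,"ay":0,"az":0,"jaw":0.68},{"tx":-0.03,"ty":-0.9,"tz":0,"ax":0,"ay":0,"az":0,"jaw":0.68},{"tx":-0.03,"ty":-0.9,"tz":0,"ax":0,"ay":0,"az":0,"jaw":0.68},{"tx":-0.03,"ty":-0.9,"tz":0,"ax":0,"ay":0,"az":0,"jaw":0.68},{"tx":-0.02,"ty":-0.9,"tz":0,"ax":0,"ay":0,"az":0,"jaw":0.68},{"tx":0,"ty":-0.9,"tz":0,"ax":0,"ay":0,"az":0,"jaw":0.68},{"tx":0,"ty":-0.9,"tz":0,"ax":0,"ay":0,"az":0,"jaw":0.68},{"tx":0,"ty":-0.9,"tz":0,"ax":0,"ay":0,"az":0,"jaw":0.68},{"tx":0,"ty":-0.9,"tz":0,"ax":0,"ay":0,"az":0,"jaw":0.68},{"tx":0,"ty":-0.9,"tz":0,"ax":0,"ay":0,"az":0,"jaw":0.68},{"tx":0,"ty":-0.6,"tz":0,"ax":0,"ay":0,"az":0,"jaw":0.68},{"tx":0,"ty":-0.3,"tz":0,"ax":0,"ay":0,"az":0,"jaw":0.68}]'; cat > s.py <<'E'
from h import *
import sys
print('to spindle',to([542,109.3,88]))
im,d=viewer.get_image('side'); cv2.imwrite(sys.argv[1],cv2.resize(im[140:250,190:320,::-1],(709,600),interpolation=cv2.INTER_CUBIC))
W=world('side',d)
h=cv2.cvtColor(im,cv2.COLOR_RGB2HSV).astype(int)
m=(abs(h[...,0]-108)<12)&(h[...,1]>110)&(d>0)&(np.hypot(W[...,0]-590,W[...,1]-85)<120)&(W[...,2]>60)
print('blue',m.sum(),W[m].min(0).round(),W[m].max(0).round())
zt=np.percentile(W[m][:,2],85); t=m&(abs(W[...,2]-zt)<6); 
from scipy.optimize import least_squares
print('top z',zt.round(1),'circle',np.round(cv2.minEnclosingCircle(W[t][:,:2].astype(np.float32))[0],1))
E
python3 s.py pics/side2.png
```

```text
t: 6.3
ee_pos: [591.9, 88.7, 90.2]
orientation: [-2.603, -1.758, 0.002]
ft_force: [1.4, -1.4, -0.9]
width: 59.9
to spindle [ 0.05 -5.4   0.23]
blue 404 [506.  23.  77.] [600. 180. 296.]
top z 121.2 circle [549.4 101.1]
```

```bash
python3 -m inch '[{"tx":0,"ty":-0.3,"tz":0,"ax":0,"ay":0,"az":0,"jaw":0.68},{"tx":0,"ty":-0.3,"tz":0,"ax":0,"ay":0,"az":0,"jaw":0.68},{"tx":0,"ty":-0.2,"tz":0,"ax":0,"ay":0,"az":0,"jaw":0.68},{"tx":0,"ty":0,"tz":0,"ax":0,"ay":0,"az":0,"jaw":0.68}]'; python3 s.py pics/side3.png;  python3 -m inch '[{"tx":0,"ty":-0.1,"tz":0,"ax":0,"ay":0,"az":0,"jaw":0.68},{"tx":0,"ty":-0.1,"tz":0,"ax":0,"ay":0,"az":0,"jaw":0.68},{"tx":0,"ty":0,"tz":0,"ax":0,"ay":0,"az":0,"jaw":0.68}]'
```

```text
t: 6.85
ee_pos: [585.1, 91.6, 90.6]
orientation: [-2.603, -1.758, 0.001]
ft_force: [0.4, 0.4, -0.6]
width: 59.6
to spindle [ 0.03 -4.66  0.26]
blue 399 [498.  31.  74.] [596. 182. 216.]
top z 120.7 circle [541.8 103.4]
t: 7.28
ee_pos: [583.7, 92.3, 90.7]
orientation: [2.603, 1.758, 0.0]
ft_force: [1.0, -0.9, -0.7]
width: 59.7
```

```bash
python3 -m inch '[{"tx":0,"ty":-0.1,"tz":0,"ax":0,"ay":0,"az":0,"jaw":0.68},{"tx":0,"ty":-0.1,"tz":0,"ax":0,"ay":0,"az":0,"jaw":0.68},{"tx":0,"ty":0,"tz":0,"ax":0,"ay":0,"az":0,"jaw":0.68}]';  python3 -m inch '[{"tx":0,"ty":-0.1,"tz":0,"ax":0,"ay":0,"az":0,"jaw":0.68},{"tx":0,"ty":-0.1,"tz":0,"ax":0,"ay":0,"az":0,"jaw":0.68}]'; python3 s.py pics/side4.png
```

```text
t: 7.65
ee_pos: [581.8, 93.1, 90.7]
orientation: [-2.603, -1.758, -0.0]
ft_force: [1.2, 0.2, -0.2]
width: 59.6
t: 7.9
ee_pos: [581.2, 93.7, 91.1]
orientation: [2.602, 1.758, 0.003]
ft_force: [5.6, -2.7, -0.7]
width: 60.1
to spindle [-0.01 -4.22  0.3 ]
blue 392 [495.  35.  77.] [590. 183. 307.]
top z 121.2 circle [536.9 105.8]
```

View pics/side4.png

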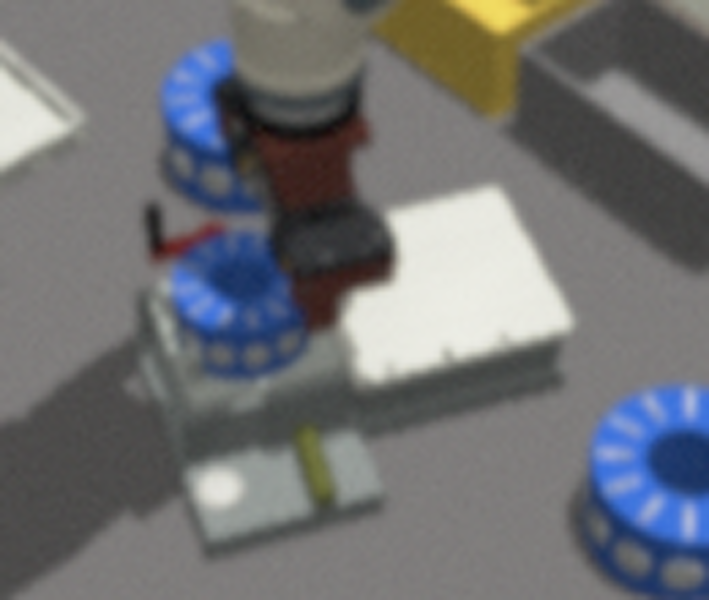

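The drum is now on the plate by the stops and force is rising. Two more small steps will tell stop contact from drag.

```bash
python3 -m inch '[{"tx":0,"ty":-0.1,"tz":0,"ax":0,"ay":0,"az":0,"jaw":0.68},{"tx":0,"ty":0,"tz":0,"ax":0,"ay":0,"az":0,"jaw":0.68}]';  python3 -m inch '[{"tx":0,"ty":-0.1,"tz":0,"ax":0,"ay":0,"az":0,"jaw":0.68},{"tx":0,"ty":0,"tz":0,"ax":0,"ay":0,"az":0,"jaw":0.68}]'
```

```text
t: 8.2
ee_pos: [581.1, 93.9, 91.5]
orientation: [2.601, 1.758, 0.005]
ft_force: [7.0, -3.0, -1.0]
width: 59.8
t: 8.45
ee_pos: [581.1, 94.1, 91.8]
orientation: [2.599, 1.757, 0.008]
ft_force: [9.4, -3.7, -0.1]
width: 59.9
```

The drum has stopped against both posts: 10 N, with lateral force about 0. Backing off, lifting, and moving over its centre.

```bash
python3 -m inch '[{"tx":0,"ty":0.5,"tz":0,"ax":0,"ay":0,"az":0,"jaw":0.68},{"tx":0,"ty":1.5,"tz":0,"ax":0,"ay":0,"az":0,"jaw":0.68},{"tx":0,"ty":0.5,"tz":-2.5,"ax":0,"ay":0,"az":0,"jaw":0.61},{"tx":0,"ty":0,"tz":-2.5,"ax":0,"ay":0,"az":0,"jaw":0.61},{"tx":0,"ty":0,"tz":0,"ax":0,"ay":0,"az":0,"jaw":0.61},{"tx":0,"ty":-2,"tz":0,"ax":0,"ay":0,"az":0,"jaw":0.61},{"tx":0,"ty":-2,"tz":0,"ax":0,"ay":0,"az":0,"jaw":0.61},{"tx":0,"ty":-2,"tz":0,"ax":0,"ay":0,"az":0,"jaw":0.61},{"tx":0,"ty":0,"tz":0,"ax":0,"ay":0,"az":0,"jaw":0.61}]'; python3 -c "
from h import *
print(to([541,109.6,121]))"
```

```text
t: 9.57
ee_pos: [544.0, 107.7, 139.5]
orientation: [-2.602, -1.759, 0.004]
ft_force: [0.0, 0.8, 0.4]
width: 53.4
[ 0.07 -0.35  1.85]
```

```bash
python3 -m inch '[{"tx":0.05,"ty":-0.35,"tz":0.8,"ax":0,"ay":0,"az":0,"jaw":0.61},{"tx":0,"ty":0,"tz":0.5,"ax":0,"ay":0,"az":0,"jaw":0.61},{"tx":0,"ty":0,"tz":0,"ax":0,"ay":0,"az":0,"jaw":0.61},{"tx":0,"ty":0,"tz":0.5,"ax":0,"ay":0,"az":0,"jaw":0.61},{"tx":0,"ty":0,"tz":0.5,"ax":0,"ay":0,"az":0,"jaw":0.61},{"tx":0,"ty":0,"tz":0.5,"ax":0,"ay":0,"az":0,"jaw":0.61}]'; python3 -m inch '[{"tx":0,"ty":0,"tz":0.5,"ax":0,"ay":0,"az":0,"jaw":0.61},{"tx":0,"ty":0,"tz":0.5,"ax":0,"ay":0,"az":0,"jaw":0.61},{"tx":0,"ty":0,"tz":0,"ax":0,"ay":0,"az":0,"jaw":0.61}]'; python3 s.py pics/side5.png
```

```text
t: 10.32
ee_pos: [543.0, 109.3, 113.1]
orientation: [2.603, 1.758, 0.001]
ft_force: [-3.3, -0.6, 8.8]
width: 53.3
t: 10.7
ee_pos: [542.9, 109.3, 102.7]
orientation: [2.603, 1.758, 0.001]
ft_force: [1.3, -1.2, 1.6]
width: 53.3
to spindle [-0.03 -0.08  1.47]
blue 254 [480.  28.  60.] [574. 148. 307.]
top z 104.2 circle [537.2 104.5]
```

View pics/side5.png

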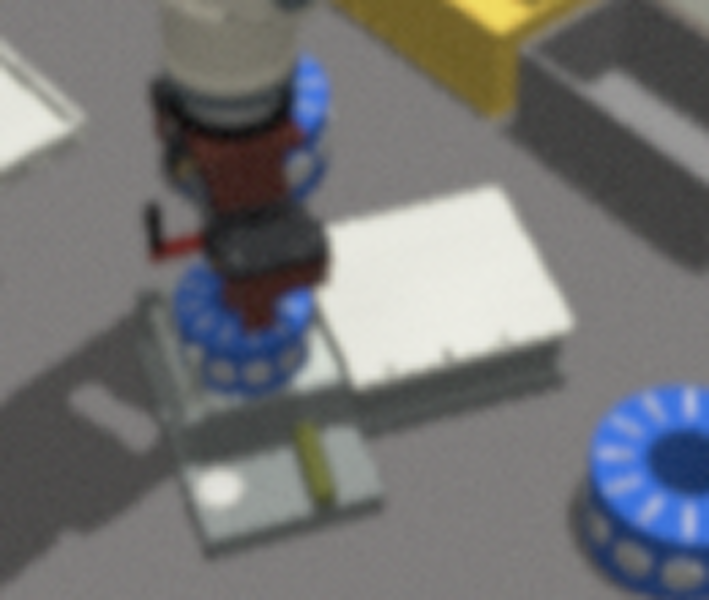

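The drum is going down level with the plate, its top at about z 103. Pressing on to the bottom.

```bash
python3 -m inch '[{"tx":0,"ty":0,"tz":0.5,"ax":0,"ay":0,"az":0,"jaw":0.61},{"tx":0,"ty":0,"tz":0.5,"ax":0,"ay":0,"az":0,"jaw":0.61},{"tx":0,"ty":0,"tz":0.5,"ax":0,"ay":0,"az":0,"jaw":0.61},{"tx":0,"ty":0,"tz":0.5,"ax":0,"ay":0,"az":0,"jaw":0.61},{"tx":0,"ty":0,"tz":0.3,"ax":0,"ay":0,"az":0,"jaw":0.61},{"tx":0,"ty":0,"tz":0,"ax":0,"ay":0,"az":0,"jaw":0.61}]'; python3 -m inch '[{"tx":0,"ty":0,"tz":0.3,"ax":0,"ay":0,"az":0,"jaw":0.61},{"tx":0,"ty":0,"tz":0,"ax":0,"ay":0,"az":0,"jaw":0.61}]'
```

```text
t: 11.5
ee_pos: [542.9, 109.3, 80.2]
orientation: [2.603, 1.758, 0.001]
ft_force: [-1.3, -0.5, 8.6]
width: 54.1
t: 11.75
ee_pos: [543.1, 109.3, 79.9]
orientation: [2.603, 1.758, 0.001]
ft_force: [-10.2, -2.4, 35.3]
width: 53.3
```

Bottomed out: the drum's top is at z 80 and 35 N registered. Lifting and turning the jaws 45° to cage the keeper peg.

```bash
python3 -m inch '[{"tx":0,"ty":0,"tz":-3,"ax":0,"ay":0,"az":0,"jaw":0.61},{"tx":0,"ty":0,"tz":-3,"ax":0,"ay":0,"az":0,"jaw":0.45},{"tx":0,"ty":0,"tz":-3,"ax":0,"ay":0,"az":-9,"jaw":0.45},{"tx":0,"ty":0,"tz":0,"ax":0,"ay":0,"az":-9,"jaw":0.45},{"tx":0,"ty":0,"tz":0,"ax":0,"ay":0,"az":-9,"jaw":0.45},{"tx":0,"ty":0,"tz":0,"ax":0,"ay":0,"az":-9,"jaw":0.45},{"tx":0,"ty":0,"tz":0,"ax":0,"ay":0,"az":-9,"jaw":0.45},{"tx":0,"ty":0,"tz":0,"ax":0,"ay":0,"az":0,"jaw":0.45}]'; cat > k.py <<'E'
from h import *
im,d=viewer.get_image('side'); W=world('side',d)
m=(W[...,2]>108)&(W[...,2]<140)&(np.hypot(W[...,0]-531,W[...,1]-188)<15); print('peg',W[m].mean(0) if m.any() else None,m.sum())
o=get_obs(); print(o['qpos'].round(2),tool()[1][:,0].round(2))
piv=np.array([567.7,173.3]); u=np.array([-.929,.370]); v=np.array([-.370,-.929])
for th in (1.57,1.2,.79,.4,0):
    p=piv+40*(np.cos(th)*v+np.sin(th)*u); print(th,p.round(1),to([*p,102]))
E
python3 k.py; python3 s.py pics/side6.png
```

```text
t: 12.75
ee_pos: [542.4, 109.3, 166.4]
orientation: [-1.734, -2.619, 0.0]
ft_force: [0.7, -0.4, 0.0]
width: 39.6
peg [528.33462178 184.70295078 123.72758131] 22
[ 0.18  0.39  1.83  0.    0.92 -1.79] [-0.39  0.92  0.  ]
1.57 [530.5 188.1] [7.72 1.97 6.45]
1.2 [527.7 173.6] [6.5  1.15 6.45]
0.79 [530.9 157.7] [4.9  0.82 6.45]
0.4 [539.6 144.8] [3.38 1.12 6.45]
0 [552.9 136.1] [2.06 2.01 6.44]
to spindle [ 0.01 -0.04  7.85]
blue 348 [497.  61.  60.] [585. 150. 299.]
top z 81.9 circle [539.6 106.1]
```

View pics/side6.png

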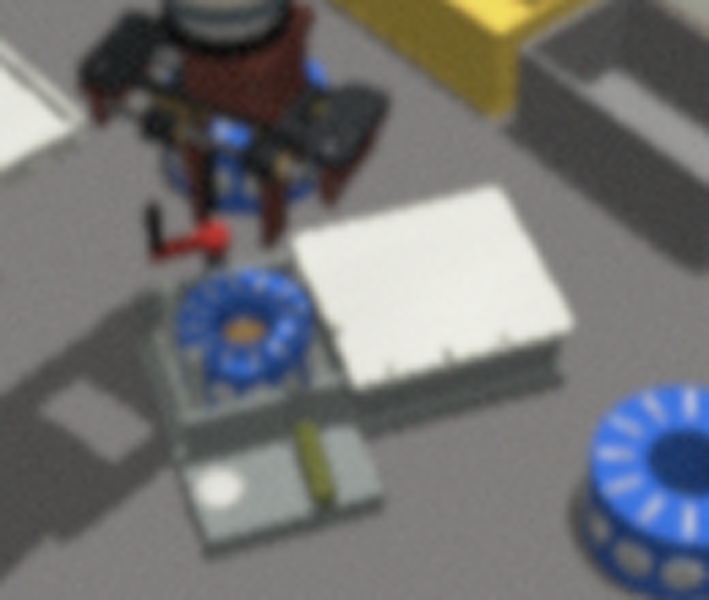

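The drum is down, with the brass spindle visible inside its bore at (243,330). The keeper is still out, peg at (153,225). Moving over the peg and down around it.

```bash
python3 -m inch '[{"tx":3.9,"ty":1.0,"tz":0,"ax":0,"ay":0,"az":0,"jaw":0.45},{"tx":3.8,"ty":1.0,"tz":0,"ax":0,"ay":0,"az":0,"jaw":0.45},{"tx":0,"ty":0,"tz":0,"ax":0,"ay":0,"az":0,"jaw":0.45},{"tx":0,"ty":0,"tz":2,"ax":0,"ay":0,"az":0,"jaw":0.45},{"tx":0,"ty":0,"tz":2,"ax":0,"ay":0,"az":0,"jaw":0.45},{"tx":0,"ty":0,"tz":2.3,"ax":0,"ay":0,"az":0,"jaw":0.38},{"tx":0,"ty":0,"tz":0,"ax":0,"ay":0,"az":0,"jaw":0.38},{"tx":0,"ty":0,"tz":0,"ax":0,"ay":0,"az":0,"jaw":0.38}]'; python3 k.py; python3 s.py pics/side7.png
```

```text
t: 13.85
ee_pos: [531.3, 187.7, 104.3]
orientation: [1.734, 2.619, 0.001]
ft_force: [-0.2, -0.0, 0.5]
width: 33.2
peg [528.02782998 188.07533843 124.84821875] 25
[ 0.32  0.5   1.84 -0.    0.8  -1.65] [-0.39  0.92 -0.  ]
1.57 [530.5 188.1] [ 0.06 -0.08  0.25]
1.2 [527.7 173.6] [-1.16 -0.9   0.25]
0.79 [530.9 157.7] [-2.75 -1.23  0.25]
0.4 [539.6 144.8] [-4.28 -0.93  0.25]
0 [552.9 136.1] [-5.6  -0.05  0.25]
to spindle [-7.64 -2.1   1.65]
blue 346 [499.  61.  61.] [595. 167. 271.]
top z 82.1 circle [539.6 106.4]
```

View pics/side7.png

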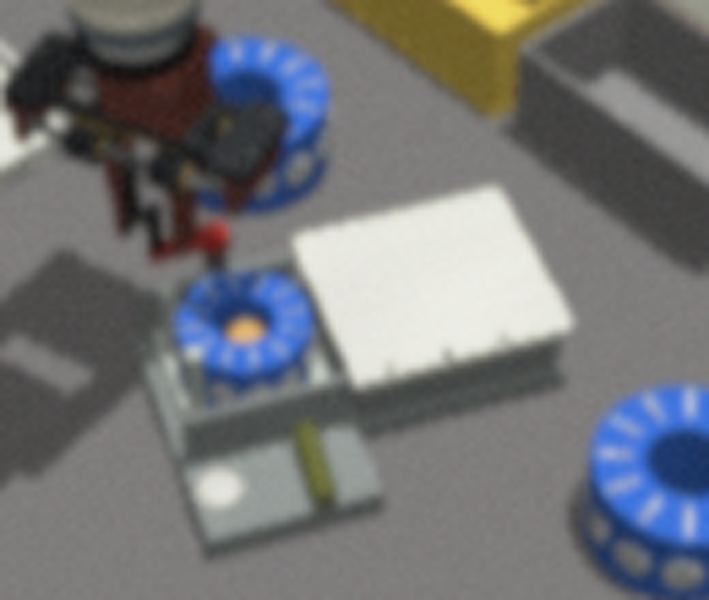

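The peg is between the fingers. Swinging it along the arc.

```bash
python3 -m inch '[{"tx":-1.0,"ty":-0.1,"tz":0,"ax":0,"ay":0,"az":0,"jaw":0.38},{"tx":-0.6,"ty":-0.4,"tz":0,"ax":0,"ay":0,"az":0,"jaw":0.38},{"tx":-0.6,"ty":-0.4,"tz":0,"ax":0,"ay":0,"az":0,"jaw":0.38},{"tx":-0.8,"ty":-0.2,"tz":0,"ax":0,"ay":0,"az":0,"jaw":0.38},{"tx":-0.8,"ty":-0.1,"tz":0,"ax":0,"ay":0,"az":0,"jaw":0.38},{"tx":-0.8,"ty":0.1,"tz":0,"ax":0,"ay":0,"az":0,"jaw":0.38},{"tx":-0.7,"ty":0.2,"tz":0,"ax":0,"ay":0,"az":0,"jaw":0.38},{"tx":-0.6,"ty":0.3,"tz":0,"ax":0,"ay":0,"az":0,"jaw":0.38}]'; python3 -m inch '[{"tx":-0.5,"ty":0.4,"tz":0,"ax":0,"ay":0,"az":0,"jaw":0.38},{"tx":-0.2,"ty":0.1,"tz":0,"ax":0,"ay":0,"az":0,"jaw":0.38},{"tx":0,"ty":0,"tz":0,"ax":0,"ay":0,"az":0,"jaw":0.38}]'; python3 k.py
```

```text
t: 14.95
ee_pos: [549.0, 130.9, 103.7]
orientation: [1.733, 2.62, 0.0]
ft_force: [-1.4, 1.1, -0.1]
width: 33.4
t: 15.32
ee_pos: [556.3, 127.0, 103.7]
orientation: [1.732, 2.62, 0.001]
ft_force: [-0.1, 1.5, 0.0]
width: 33.4
peg None 0
[ 0.2   0.51  1.83 -0.    0.81 -1.77] [-0.39  0.92 -0.  ]
1.57 [530.5 188.1] [6.62 0.04 0.17]
1.2 [527.7 173.6] [ 5.41 -0.78  0.17]
0.79 [530.9 157.7] [ 3.81 -1.12  0.17]
0.4 [539.6 144.8] [ 2.29 -0.82  0.18]
0 [552.9 136.1] [0.97 0.07 0.18]
```

```bash
python3 -m inch '[{"tx":-0.15,"ty":0.1,"tz":0,"ax":0,"ay":0,"az":0,"jaw":0.38},{"tx":0,"ty":0,"tz":0,"ax":0,"ay":0,"az":0,"jaw":0.38}]'; python3 -m inch '[{"tx":-0.15,"ty":0.1,"tz":0,"ax":0,"ay":0,"az":0,"jaw":0.38},{"tx":0,"ty":0,"tz":0,"ax":0,"ay":0,"az":0,"jaw":0.38}]';python3 -m inch '[{"tx":-0.15,"ty":0.0,"tz":0,"ax":0,"ay":0,"az":0,"jaw":0.38},{"tx":0,"ty":0,"tz":0,"ax":0,"ay":0,"az":0,"jaw":0.38}]'; python3 s.py pics/side8.png
```

```text
t: 15.62
ee_pos: [556.2, 126.7, 103.6]
orientation: [-1.731, -2.619, 0.001]
ft_force: [-4.2, 5.7, 2.6]
width: 33.7
t: 15.88
ee_pos: [556.3, 126.5, 103.5]
orientation: [-1.73, -2.616, 0.002]
ft_force: [-9.0, 11.2, 5.8]
width: 33.5
t: 16.12
ee_pos: [556.4, 126.3, 103.5]
orientation: [-1.73, -2.615, 0.0]
ft_force: [-10.7, 17.3, 5.3]
width: 33.7
to spindle [-1.01 -1.99  1.55]
blue 322 [497.  60.  64.] [588. 186. 280.]
top z 82.0 circle [539.3 106.8]
```

View pics/side8.png

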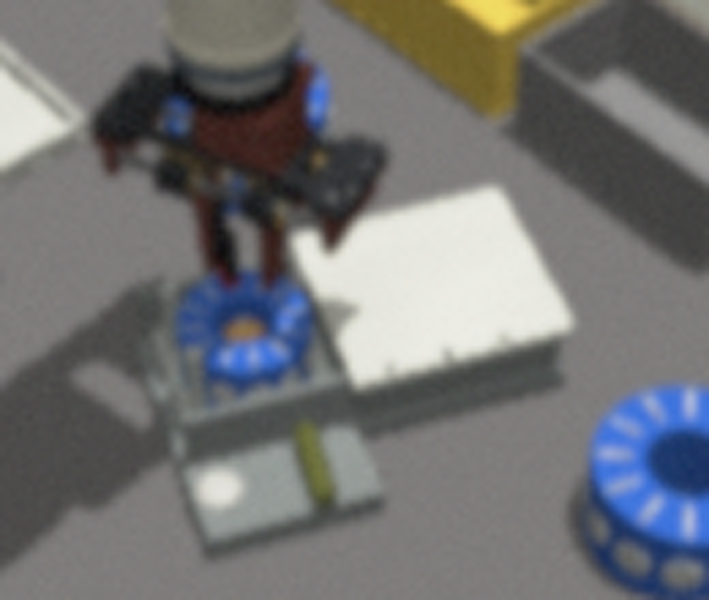

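The keeper is stiff against its stop at the predicted pose. Releasing, retracting upwards, and moving aside to check.

```bash
python3 -m inch '[{"tx":0.5,"ty":-0.1,"tz":0,"ax":0,"ay":0,"az":0,"jaw":0.38},{"tx":0.6,"ty":0,"tz":0,"ax":0,"ay":0,"az":0,"jaw":0.45},{"tx":0,"ty":0,"tz":0,"ax":0,"ay":0,"az":0,"jaw":0.45},{"tx":0,"ty":0,"tz":-3,"ax":0,"ay":0,"az":0,"jaw":0.45},{"tx":0,"ty":0,"tz":-4,"ax":0,"ay":0,"az":0,"jaw":0.45},{"tx":0,"ty":0,"tz":-4,"ax":0,"ay":0,"az":0,"jaw":0.45},{"tx":5,"ty":0,"tz":0,"ax":0,"ay":0,"az":0,"jaw":0.45},{"tx":5,"ty":0,"tz":0,"ax":0,"ay":0,"az":0,"jaw":0.45},{"tx":5,"ty":0,"tz":0,"ax":0,"ay":0,"az":0,"jaw":0.45},{"tx":5,"ty":0,"tz":0,"ax":0,"ay":0,"az":0,"jaw":0.45},{"tx":5,"ty":0,"tz":0,"ax":0,"ay":0,"az":0,"jaw":0.45},{"tx":0,"ty":0,"tz":0,"ax":0,"ay":0,"az":0,"jaw":0.45}]'; python3 - <<'E'
from h import *
a,d=viewer.get_image('top'); b,e=viewer.get_image('side')
cv2.imwrite('pics/fin.png',np.hstack([cv2.resize(x,(400,500),interpolation=cv2.INTER_CUBIC)[...,::-1] for x in (a[130:230,200:280],b[150:250,190:270])]))
for n,im,d in(('top',a,d),('side',b,e)):
    W=world(n,d); h=cv2.cvtColor(im,cv2.COLOR_RGB2HSV).astype(int)
    near=(d>0)&(np.hypot(W[...,0]-545,W[...,1]-115)<75)
    r=near&((h[...,0]<6)|(h[...,0]>172))&(h[...,1]>120)&(W[...,2]<105); p=W[r]
    if len(p)>5: print(n,'red',p.mean(0).round(1),len(p),cv2.fitLine(p[:,:2].astype(np.float32),2,0,.01,.01).ravel().round(2))
    m=near&(abs(h[...,0]-108)<12)&(h[...,1]>110)&(abs(W[...,2]-80)<6); print('mag',np.round(cv2.minEnclosingCircle(W[m][:,:2].astype(np.float32)),1) if 0 else cv2.minEnclosingCircle(W[m][:,:2].astype(np.float32)),np.median(W[m][:,2]))
    m=near&(W[...,2]>108)&(W[...,2]<138); print('peg',W[m].mean(0).round(1),m.sum())
z=np.load('top0.npz')
for th in ['brush','toggle','button_a','spare','ring_dish','buckle']:
    print(th,[(np.round(r['location']),round(r['score'],2)) for r in masks_of('top',th)[:2]])
E
```

```text
t: 17.68
ee_pos: [455.2, 365.7, 213.7]
orientation: [1.727, 2.624, 0.001]
ft_force: [0.5, -0.0, -0.2]
width: 39.6
top red [564.1 166.4  93.2] 76 [4.1000e-01 9.1000e-01 5.6413e+02 1.6640e+02]
mag ((540.2033081054688, 108.09910583496094), 44.261932373046875) 80.51071674796657
peg [551.3 135.8 129.1] 17
side red [561.5 166.8  92.2] 23 [4.7000e-01 8.8000e-01 5.6152e+02 1.6685e+02]
mag ((540.394287109375, 105.82620239257812), 45.64755630493164) 79.5446753775505
peg [550.6 133.5 121.9] 24
brush [(array([170., 245.]), 0.66)]
toggle [(array([109., 242.]), 0.67), (array([272., 203.]), 0.6)]
button_a []
spare [(array([415., 170.]), 0.72)]
ring_dish []
buckle []
```

View pics/fin.png

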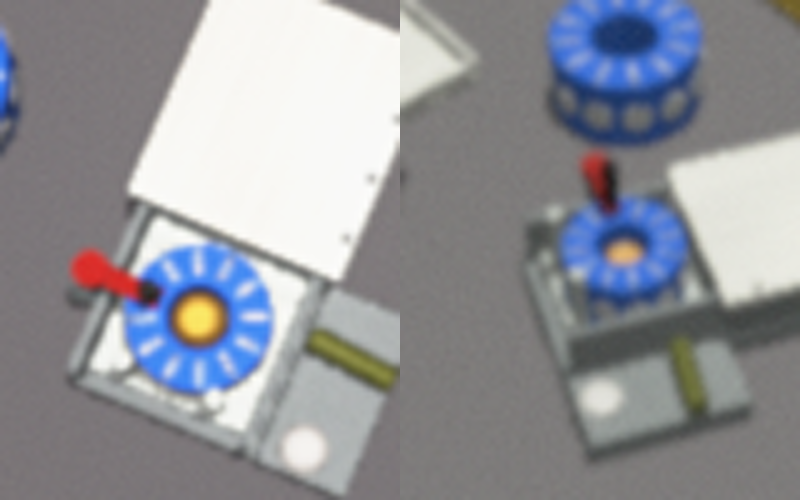

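The drum is down, centred on the spindle at (200,318). The red arm lies over its wall, with its peg at (150,293). Handing in.

```bash
python3 -c "
from workcell import ctrl; print(ctrl.close_job())"
```

```text
the job is handed in; nothing more can be done
None
```

The blue magazine is loaded on the spindle with the keeper in, and I handed the job in at about 17.8 s. No verdict was reported.

I pushed the magazine along the shelf with the fingers part open until it stopped against both posts. The push force reached about 10 N with no sideways force. I then pressed it straight down until it bottomed out at 35 N, and swung the keeper in by its peg until it was stiff against its stop at about 20 N.

**Last checks:**
- **Magazine:** its top is at z ≈ 80 mm, which puts it fully down. The top camera puts its centre about 2 mm from the spindle's axis. The side camera reads about 4 mm, but it read low by similar amounts throughout.
- **Keeper:** the peg is within 1.5 mm of its fully-in position, about 0.04 rad.
- **Robot:** it is clear of everything.
- **Other things:** the brush, toggle and spare magazine were found within about 3 pixels of their starting positions in the top view. The network did not find the ring dish, buckle or ledge button in the last picture. The ledge button is visible in its place in the final picture; the tray is not in that crop, and the tool stayed well above it.

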